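# Charge the wax melter with a hand scoop

## Task

Take the steel hand scoop and scoop wax cakes out of the plywood stock bin into the round wax melter, until at least three cakes are in it; don't touch the cakes with the gripper and leave none anywhere but in the melter or the bin. Then lay the scoop back flat on the grey felt mat, floor down, and leave the smoother, spool and oil bottle where they stand.

Things in the scene. Friction and masses are not known exactly. Their poses are not given: they have to be found in the camera images.
- scoop: Loose steel scoop, 0.22 kg, lying on the mat. Flat-floored blade 125 long (x), 120 wide (y), sheet 3 mm thick, open in front (+x); back wall 55 high, side walls 55 falling to 10 at the mouth. Flat-sided wooden handle, 22 wide (y), 24 deep, leaves the back wall 50 mm above the underside and runs 130 mm to -x, rising 0.17 rad. Origin: under the blade's middle; z up. Needs a firm grip (60 N).
- scoop_grip (a point): Point on the middle of the scoop's wooden handle to grip, fingers closing across the scoop's y: 117 mm behind and 59 mm above the scoop's origin. Axes as the scoop. The wood is clear for 25 mm either way along the handle.
- scoop_lip (a point): Middle of the scoop's front edge (mouth), at the underside: 62.5 mm ahead of the scoop's origin. Axes as the scoop.
- bin: Plywood stock bin screwed to the bench, left or right of the mat, 216 deep (x) by 160 wide (y) outside, 8 mm thick. Its low front looks to its -x, about towards the robot: front board 24 mm high, back board 70, sides sloping from 30 in front to 70 at the back. Origin: centre of its underside. At first the cakes lie in one loose layer over the back 150 mm of its floor.
- bin_in (a point): Centre of the bin's inner floor, 8 mm above the bench; axes as the bin. Inside it is 200 deep (x from -100 to +100) and 144 wide (y from -72 to +72).
- pot: Electric wax melter (cold), heavy and fixed: an open round aluminium pot, 184 mm across outside, rim 90 mm above the bench, with a black base ring 194 mm across and a dial. It may stand left or right of the mat. Origin: centre of its underside.
- pot_in (a point): Centre of the melter's flat inner floor, 25 mm above the bench. Inside diameter 174 mm, depth to the rim 65 mm.
- cake0: One of five alike hard beeswax cakes, about 26 g: round, 40 mm across, 28 mm high, bevelled above and below (flat faces 22 to 26 mm across), slippery (friction about 0.25 in the scoop, bin and melter, so a cake slides on a floor tilted more than about 0.3 rad). Origin: its middle, 14 mm above what it lies on.
- cake1: One of five alike hard beeswax cakes, about 26 g: round, 40 mm across, 28 mm high, bevelled above and below (flat faces 22 to 26 mm across), slippery (friction about 0.25 in the scoop, bin and melter, so a cake slides on a floor tilted more than about 0.3 rad). Origin: its middle, 14 mm above what it lies on.
- cake2: One of five alike hard beeswax cakes, about 26 g: round, 40 mm across, 28 mm high, bevelled above and below (flat faces 22 to 26 mm across), slippery (friction about 0.25 in the scoop, bin and melter, so a cake slides on a floor tilted more than about 0.3 rad). Origin: its middle, 14 mm above what it lies on.
- cake3: One of five alike hard beeswax cakes, about 26 g: round, 40 mm across, 28 mm high, bevelled above and below (flat faces 22 to 26 mm across), slippery (friction about 0.25 in the scoop, bin and melter, so a cake slides on a floor tilted more than about 0.3 rad). Origin: its middle, 14 mm above what it lies on.
- cake4: One of five alike hard beeswax cakes, about 26 g: round, 40 mm across, 28 mm high, bevelled above and below (flat faces 22 to 26 mm across), slippery (friction about 0.25 in the scoop, bin and melter, so a cake slides on a floor tilted more than about 0.3 rad). Origin: its middle, 14 mm above what it lies on.
- mat: Grey felt mat fixed on the bench between bin and melter, 250 (x) by 170 (y) by 3 mm, striped along its far (+x) edge. Origin: centre of its underside.
- smoother: Bystander: turned wooden smoother, a disc 100 mm across with an upright knob handle, 127 high, standing beyond the mat. Origin: centre of its foot.
- spool: Bystander: upright thread spool, 72 mm across and 88 high, standing at one outer side of the work. Origin: centre of its foot.
- oil: Bystander: oil bottle, 66 mm across and 160 high, standing at one outer side of the work. Origin: centre of its foot.
Not all that is in view belongs to the job. Leave any turquoise look-alike of the pot alone.

How it is judged:
By the outcome, as a careful person would: the job done as asked, in the order asked, and still so for the second after the job is handed in, with the robot touching nothing.
It also fails if it takes over 61 s, if anything falls off the work surface, if the arm or the gripper's body presses on something with over 40 N, if the wrist force passes 120 N, or if a joint passes its speed limit or range.

## Robot

A 6-joint arm with a two-finger parallel gripper is mounted at the origin on the work surface. World frame = base frame: x ahead of the robot, y to its left, z up, the work surface at z = 0. Lengths are in m, angles in rad, forces in N, time in s.
With the tool pointing down it reaches from about 0.275 to 0.75 m from the base axis. Payload 10.2 kg.
Tool frame: the origin (TCP) lies at the very end of the fingers, on their centre line; the grasp point (between the pads) lies 19 mm behind it; z points along the fingers, y is the line along which they close (so a half turn about z gives the same grasp; the last joint's range is limited). The gripper opens to 88 mm and grips with 3 to 60 N. Pads are 18 mm wide; open, the fingers measure 123 mm over their backs; the gripper's body (75 mm by 187 mm) begins 45 mm behind the grasp point.
Start: joints at [-1.573, 0.313, 1.498, -0, 1.331, -0.223], TCP at [0.115, -0.512, 0.239] pointing down, gripper open.
Joint ranges: [-2.94, 2.94], [-0.97, 2.17], [0.19, 2.56], [-1.23, 4.37], [0.02, 3.11], [-2.88, 2.88]. Speed limits (rad/s): [2.39, 2.39, 3.01, 3.14, 3.14, 3.14].

## Interface

Orientations are given as a 3x3 rotation matrix whose columns are the frame's x, y, z axes.
In Python, from station import ctrl gives the robot as it stands. The module is installed in compiled form; this text tells all that it offers.
- The arm moves only by the tool play_rows, never from a script. Its argument "targets" is a list of rows, each an object of numbers: "tx", "ty", "tz": the shift along the world's x, y, z in units of 500 mm (1.0 is 500 mm); "roll": the turn about the world's z in units of 4 degrees (1.0 is 4 degrees); "claw": the opening, from 0 (shut) to 1 (fully open). A call has 1 to 10 rows; each row shifts and turns the commanded pose from where the row before left it; what a row does not reach is not made up. A row lasts 1/8 s, in which the tool goes at most 62.5 mm and 10.7 degrees, less where a joint would pass 70% of its speed; a pose out of reach is approached as far as the arm can. A call with a number of a shift or a turn outside -1 to 1 is refused whole. A call with a gripper value outside its range is refused whole. The fingers move at their own pace and stop on an object; "grip_force" is the grip in N (left out, the last holds). Time passes only in rows, so rows that do not move let the fingers close. It gives the time, the measured TCP pose, the force, the opening and the grip force at its end, in the units of the state.
- ctrl.get_obs(): the state, without advancing time (a new reading comes with each control period).
- ctrl.capture(name): name is "scene" or "top"; returns a dict with "color" (480x640x3 uint8, red, green, blue), "K" (3x3 intrinsics, pixels), "rvec" (rotation vector, rad) and "tvec" (3), from world to camera coordinates, as OpenCV has them. Camera axes: x right, y down, z forward; pixel columns grow to the right and rows downward; lengths in m; the calibration is good to about 2 mm. A picture is of the moment at which its call begins. There is no depth.
- ctrl.sign_off(): hands the job in; it is judged then, once.
The state is a dict: "time": time; "joints": joint angles; "dq": joint speeds; "effort": joint torques, N m; "ee_pos": TCP position; "tool_rot": TCP orientation; "force": force on the tool from outside, world axes, zero at the start; "wrist_torque": the same for the moment, N m; "finger_gap": opening from 0.0 (shut) to 1.0 (fully open); "gripper_force": force on a finger pad.
Only numpy, scipy, OpenCV 4.12 (cv2) and the standard library are available. Lean on these libraries where they do the work, as an engineer would, in place of code of your own. Each camera call takes 0.05 s, during which the arm holds its last target. There are 200 camera calls.

## Working session

There is one attempt and no reset: what is moved stays moved. The work goes in short steps, Python scripts to look and compute and a tool call to move; the robot and the scene stay as the last step left them, time stands still between calls to the robot, and variables do not carry over. Pictures are saved under pics/ and viewed, at most 10 in all, crops included, and the job is handed in when it is done.

Besides the shell and the picture viewer there is one more tool, called as name(argument=value, ...), one argument or row to a line, values as JSON. play_rows: Moves the arm, as the interface text tells. Shifts and turns lie within -1 to 1; 1 stands for 500 mm of shift or 4 degrees of turn. Its arguments: {"type":"object","properties":{"targets":{"type":"array"},"grip_force":{"type":"number"}},"required":["targets"]}

```bash
mkdir -p pics
cat > h.py <<'E'
import numpy as np, cv2
from station import ctrl
def cap(n,f=None):
    c=ctrl.capture(n)
    if f: cv2.imwrite('pics/'+f,c['color'][:,:,::-1])
    return c
def ray(c,uv,z):
    R=cv2.Rodrigues(np.array(c['rvec'],float))[0]; t=np.array(c['tvec'],float).ravel()
    C=-R.T@t; uv=np.atleast_2d(uv).astype(float)
    d=np.c_[uv,np.ones(len(uv))]@np.linalg.inv(c['K']).T@R
    return C+d*((z-C[2])/d[:,2])[:,None]
def proj(c,P): return cv2.projectPoints(np.atleast_2d(P).astype(float),np.array(c['rvec'],float),np.array(c['tvec'],float),np.array(c['K']),None)[0][:,0]
E
python3 - <<'E'
from h import *
for n in('scene','top'):
    c=cap(n,n+'0.png');R=cv2.Rodrigues(np.array(c['rvec'],float))[0];print(n,-R.T@np.ravel(c['tvec']))
o=ctrl.get_obs();print({k:np.round(v,3) for k,v in o.items()})
E
```

```text
scene [1.14545925 0.32057203 1.03681221]
top [3.41127857e-01 1.20179018e-03 1.42311588e+00]
{'time': np.float64(0.1), 'joints': array([-1.573,  0.313,  1.498, -0.   ,  1.331, -0.223]), 'dq': array([ 0.   , -0.002, -0.003,  0.001,  0.001,  0.001]), 'effort': array([ 4.0000e-03, -4.0281e+01, -2.5264e+01,  7.0000e-02,  3.4000e-02,
       -0.0000e+00]), 'ee_pos': array([ 0.115, -0.512,  0.238]), 'tool_rot': array([[ 0.976,  0.219, -0.   ],
       [ 0.219, -0.976,  0.001],
       [ 0.   , -0.001, -1.   ]]), 'force': array([ 0.543, -0.512,  0.175]), 'wrist_torque': array([ 0.003,  0.019, -0.034]), 'gripper_force': np.float64(0.0), 'finger_gap': np.float64(0.999)}
```

View pics/top0.png

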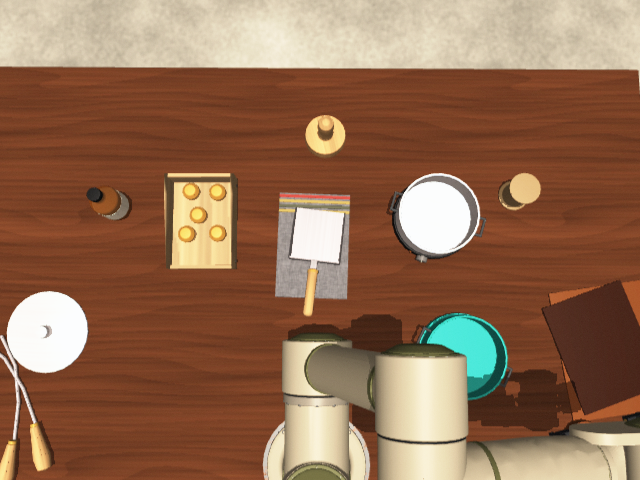

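View pics/scene0.png

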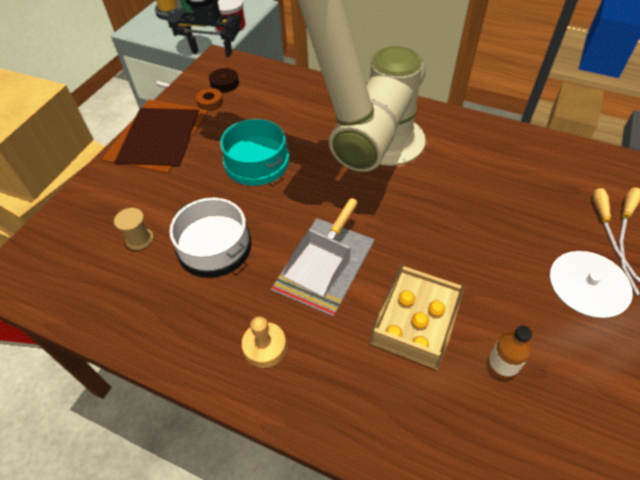

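```bash
cat > seg.py <<'E'
from h import *
def mask(c,box,lo,hi):
    x0,y0,x1,y1=box; hsv=cv2.cvtColor(c['color'],cv2.COLOR_RGB2HSV)
    m=np.zeros(hsv.shape[:2],np.uint8); m[y0:y1,x0:x1]=cv2.inRange(hsv,lo,hi)[y0:y1,x0:x1]; return m
def big(m):
    k=cv2.findContours(m,cv2.RETR_EXTERNAL,cv2.CHAIN_APPROX_NONE)[0]; return max(k,key=cv2.contourArea)
def axis_ends(m):
    # ends of long axis of blob
    p=np.argwhere(m)[:,::-1].astype(float);c=p.mean(0);v=np.linalg.svd(p-c,full_matrices=False)[2][0]
    s=(p-c)@v;return c,c+v*s.min(),c+v*s.max(),len(p)
def tri(cs,uvs):
    P=[c['K']@np.c_[cv2.Rodrigues(np.array(c['rvec'],float))[0],np.ravel(c['tvec'])] for c in cs]
    X=cv2.triangulatePoints(P[0],P[1],np.float64(uvs[0]).reshape(2,1),np.float64(uvs[1]).reshape(2,1)).ravel();return X[:3]/X[3]
E
python3 - <<'E'
from seg import *
t=cap('top');s=cap('scene')
mt=mask(t,(295,262,325,322),(8,90,120),(28,255,255));ms=mask(s,(326,195,362,240),(8,90,120),(28,255,255))
at=axis_ends(mt);as_=axis_ends(ms);print('handle',at,as_)
print('mid',tri([t,s],[at[0],as_[0]]))
et=max(at[1:3],key=lambda p:p[1]);es=min(as_[1:3],key=lambda p:p[1]);print('tail',tri([t,s],[et,es]))
ft=min(at[1:3],key=lambda p:p[1]);fs=max(as_[1:3],key=lambda p:p[1]);print('front',tri([t,s],[ft,fs]))
# blade
mb=mask(t,(285,200,350,268),(0,0,175),(180,40,255));k=big(mb);r=cv2.minAreaRect(k);print('blade',r,np.round(ray(t,cv2.boxPoints(r),.005),3))
# mat
mm=cv2.morphologyEx(mask(t,(265,185,360,305),(0,0,50),(180,70,175)),cv2.MORPH_CLOSE,np.ones((5,5)));r=cv2.minAreaRect(big(mm));print('mat',np.round(ray(t,cv2.boxPoints(r),.003),3))
# cakes
mc=mask(t,(168,175,235,268),(12,140,150),(28,255,255))
n,l,st,ce=cv2.connectedComponentsWithStats(mc)
for i in range(1,n):
    if st[i,4]>40: print('cake',ce[i],st[i,4],np.round(ray(t,ce[i],.03),3))
hsv=cv2.cvtColor(t['color'],cv2.COLOR_RGB2HSV)
# pot
mp=mask(t,(385,165,490,265),(0,0,120),(180,40,255));e=cv2.minEnclosingCircle(big(mp));el=cv2.fitEllipse(cv2.convexHull(big(mp)));print('pot',e,el,ray(t,el[0],.09))
for i,im in enumerate([cv2.resize(t['color'][160:330,155:495],None,fx=2.35,fy=2.35,interpolation=cv2.INTER_CUBIC)]): cv2.imwrite('pics/crop.png',im[:,:,::-1])
E
```

```text
handle (array([309.97507788, 301.92004154]), array([312.23490062, 268.74353965]), array([308.61228687, 321.9272031 ]), 963) (array([343.27091633, 216.22177955]), array([362.48754104, 218.14624342]), array([324.95968692, 214.38798719]), 753)
mid [0.36940364 0.01051566 0.03925548]
tail [ 0.33672991 -0.01164686  0.00480756]
front [0.43104569 0.03559168 0.11808896]
blade ((316.3353576660156, 237.981689453125), (48.36901092529297, 59.080867767333984), 6.340191841125488) [[ 0.457  0.064  0.005]
 [ 0.598  0.049  0.005]
 [ 0.586 -0.066  0.005]
 [ 0.444 -0.05   0.005]]
mat [[ 0.382  0.097  0.003]
 [ 0.632  0.091  0.003]
 [ 0.627 -0.081  0.003]
 [ 0.377 -0.072  0.003]]
cake [190.38383838 190.53535354] 198 [[0.629 0.297 0.03 ]]
cake [216.69354839 191.70430108] 186 [[0.627 0.235 0.03 ]]
cake [197.37569061 214.43093923] 181 [[0.572 0.279 0.03 ]]
cake [216.8742515  232.69461078] 167 [[0.529 0.232 0.03 ]]
cake [185.84615385 233.42857143] 182 [[0.527 0.305 0.03 ]]
pot ((437.69183349609375, 214.6314239501953), 41.76275634765625) ((438.19158935546875, 214.00479125976562), (81.30863952636719, 82.12442779541016), 31.08941078186035) [[ 0.56569283 -0.27552278  0.09      ]]
```

View pics/crop.png

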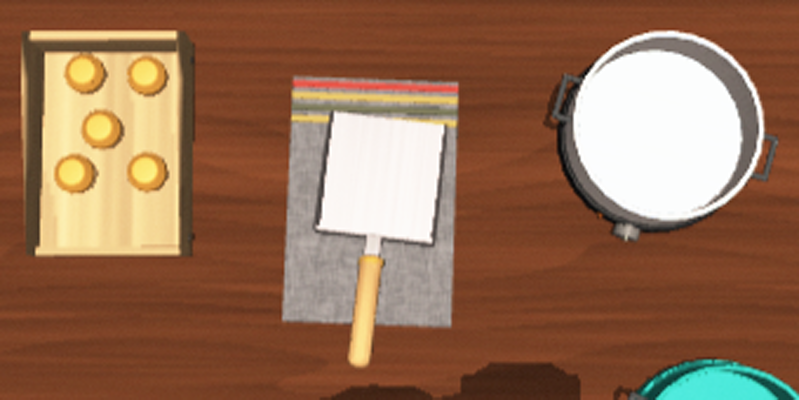

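Run:
```python
from seg import *
t=cap('top');s=cap('scene')
lo,hi=(12,70,175),(28,255,255)
mt=mask(t,(295,262,325,322),lo,hi);ms=mask(s,(326,195,362,242),lo,hi)
at=axis_ends(mt);as_=axis_ends(ms);print('handle',at,as_)
et=max(at[1:3],key=lambda p:p[1]);es=min(as_[1:3],key=lambda p:p[1]);ft=min(at[1:3],key=lambda p:p[1]);fs=max(as_[1:3],key=lambda p:p[1])
T=tri([t,s],[et,es]);F=tri([t,s],[ft,fs]);print('mid',tri([t,s],[at[0],as_[0]]),'tail',T,'front',F,'yaw',np.degrees(np.arctan2(*(F-T)[1::-1])))
f=lambda p:np.array(p)/2.35+[155,160]
def show(n,ps,z): print(n,np.round(ray(t,f(ps),z),3)[:,:2].tolist())
show('blade front',[(332,112),(446,125)],.010)
show('blade backtop',[(317,230),(433,243)],.058)
show('bin front',[(30,255),(188,256)],.027)
show('bin frontinner',[(38,247),(180,247)],.024)
show('bin back',[(24,30),(182,30)],.07)
show('pot rim',[(667,126)],.09); show('pot floor',[(657,134)],.025)
```

```text
handle (array([309.83293556, 291.56801909]), array([312.65735334, 267.95900814]), array([307.01516728, 315.12144755]), 419) (array([343.36890244, 215.25914634]), array([353.98028801, 198.98714531]), array([332.93368393, 231.26100445]), 328)
mid [0.39076872 0.01390818 0.06825537] tail [0.33784836 0.02039541 0.07904008] front [0.44455633 0.00794792 0.0618738 ] yaw -6.653488717058838
blade front [[0.593, 0.048], [0.58, -0.069]]
blade backtop [[0.468, 0.06], [0.456, -0.053]]
bin front [[0.445, 0.345], [0.444, 0.189]]
bin frontinner [[0.453, 0.338], [0.454, 0.197]]
bin back [[0.663, 0.348], [0.663, 0.193]]
pot rim [[0.567, -0.277]]
pot floor [[0.569, -0.28]]
```

play_rows(
  targets=[
    {"tx": 0.0586, "ty": 0.1044, "roll": -0.48, "claw": 1},
    {"tx": 0.0586, "ty": 0.1044, "roll": -0.48},
    {"tx": 0.0586, "ty": 0.1044, "roll": -0.48},
    {"tx": 0.0586, "ty": 0.1044, "roll": -0.48},
    {"tx": 0.0586, "ty": 0.1044, "roll": -0.48},
    {"tx": 0.0586, "ty": 0.1044, "roll": -0.48},
    {"tx": 0.0586, "ty": 0.1044, "roll": -0.48},
    {"tx": 0.0586, "ty": 0.1044, "roll": -0.48},
    {"tx": 0.0586, "ty": 0.1044, "roll": -0.48},
    {"tx": 0.0586, "ty": 0.1044, "roll": -0.48},
  ],
)

```text
invalid input
```

play_rows(
  targets=[
    {"tx": 0.0586, "ty": 0.1044, "tz": 0, "roll": -0.48, "claw": 1},
    {"tx": 0.0586, "ty": 0.1044, "tz": 0, "roll": -0.48, "claw": 1},
    {"tx": 0.0586, "ty": 0.1044, "tz": 0, "roll": -0.48, "claw": 1},
    {"tx": 0.0586, "ty": 0.1044, "tz": 0, "roll": -0.48, "claw": 1},
    {"tx": 0.0586, "ty": 0.1044, "tz": 0, "roll": -0.48, "claw": 1},
    {"tx": 0.0586, "ty": 0.1044, "tz": 0, "roll": -0.48, "claw": 1},
    {"tx": 0.0586, "ty": 0.1044, "tz": 0, "roll": -0.48, "claw": 1},
    {"tx": 0.0586, "ty": 0.1044, "tz": 0, "roll": -0.48, "claw": 1},
    {"tx": 0.0586, "ty": 0.1044, "tz": 0, "roll": -0.48, "claw": 1},
    {"tx": 0.0586, "ty": 0.1044, "tz": 0, "roll": -0.48, "claw": 1},
  ],
)

```text
time: 1.55
ee_pos: [0.4086, 0.0117, 0.239]
tool_rot: [[0.993, -0.115, 0.001], [-0.115, -0.993, -0.0], [0.001, 0.0, -1.0]]
force: [1.3, -0.8, 0.1]
finger_gap: 0.996
gripper_force: 0.0
```

play_rows(
  targets=[
    {"tx": 0, "ty": 0, "tz": -0.1, "roll": 0, "claw": 1},
    {"tx": 0, "ty": -0.002, "tz": -0.1, "roll": 0, "claw": 1},
    {"tx": 0, "ty": 0, "tz": -0.1, "roll": 0, "claw": 1},
    {"tx": 0, "ty": 0, "tz": -0.06, "roll": 0, "claw": 1},
    {"tx": 0, "ty": 0, "tz": -0.03, "roll": 0, "claw": 1},
    {"tx": 0, "ty": 0, "tz": 0, "roll": 0, "claw": 0},
    {"tx": 0, "ty": 0, "tz": 0, "roll": 0, "claw": 0},
    {"tx": 0, "ty": 0, "tz": 0, "roll": 0, "claw": 0},
    {"tx": 0, "ty": 0, "tz": 0, "roll": 0, "claw": 0},
  ],
  grip_force=60,
)

```text
time: 2.68
ee_pos: [0.4082, 0.0087, 0.0442]
tool_rot: [[0.993, -0.114, 0.001], [-0.114, -0.993, -0.0], [0.001, 0.0, -1.0]]
force: [0.4, 0.5, -0.1]
finger_gap: 0.569
gripper_force: 0.0
```

play_rows(
  targets=[
    {"tx": 0, "ty": 0, "tz": 0, "roll": 0, "claw": 0},
    {"tx": 0, "ty": 0, "tz": 0, "roll": 0, "claw": 0},
    {"tx": 0, "ty": 0, "tz": 0, "roll": 0, "claw": 0},
    {"tx": 0, "ty": 0, "tz": 0, "roll": 0, "claw": 0},
    {"tx": 0, "ty": 0, "tz": 0, "roll": 0, "claw": 0},
  ],
)

```text
time: 3.3
ee_pos: [0.408, 0.0088, 0.0437]
tool_rot: [[0.993, -0.114, 0.0], [-0.114, -0.993, 0.0], [0.0, -0.0, -1.0]]
force: [0.7, -0.7, 0.5]
finger_gap: 0.243
gripper_force: 59.6
```

play_rows(
  targets=[
    {"tx": 0, "ty": 0, "tz": 0, "roll": 0, "claw": 0},
    {"tx": 0, "ty": 0, "tz": 0, "roll": 0, "claw": 0},
    {"tx": 0.006, "ty": -0.001, "tz": 0.03, "roll": 0, "claw": 0},
    {"tx": 0.014, "ty": -0.001, "tz": 0.04, "roll": 0, "claw": 0},
    {"tx": 0.024, "ty": -0.003, "tz": 0.03, "roll": 0, "claw": 0},
    {"tx": 0.024, "ty": -0.003, "tz": 0.03, "roll": 0, "claw": 0},
    {"tx": 0, "ty": 0, "tz": 0, "roll": 0, "claw": 0},
  ],
  grip_force=8,
)

```text
time: 4.18
ee_pos: [0.4426, 0.0046, 0.1091]
tool_rot: [[0.993, -0.114, 0.002], [-0.114, -0.993, -0.0], [0.002, 0.0, -1.0]]
force: [-0.0, 0.2, -1.7]
finger_gap: 0.25
gripper_force: 8.0
```

Run:
```python
from h import *
c=cap('scene');cv2.imwrite('pics/s1.png',cv2.resize(c['color'][150:350,180:480],None,fx=2.5,fy=2.5)[:,:,::-1])
```

```text
(no output)
```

View pics/s1.png

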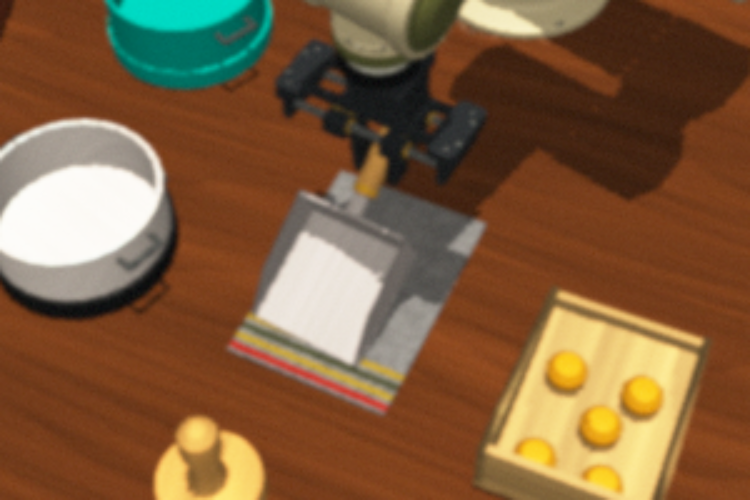

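play_rows(
  targets=[
    {"tx": 0, "ty": 0, "tz": 0, "roll": 0, "claw": 0},
    {"tx": 0, "ty": 0, "tz": 0.06, "roll": 0, "claw": 0},
    {"tx": -0.02, "ty": 0, "tz": 0.1, "roll": 0, "claw": 0},
    {"tx": -0.026, "ty": 0.06, "tz": 0, "roll": 0.3, "claw": 0},
    {"tx": -0.026, "ty": 0.09, "tz": 0, "roll": 0.3, "claw": 0},
    {"tx": -0.026, "ty": 0.1, "tz": 0, "roll": 0.4, "claw": 0},
    {"tx": -0.026, "ty": 0.1, "tz": 0, "roll": 0.3, "claw": 0},
    {"tx": -0.026, "ty": 0.1, "tz": 0, "roll": 0.3, "claw": 0},
    {"tx": -0.026, "ty": 0.075, "tz": 0, "roll": 0.3, "claw": 0},
    {"tx": 0, "ty": 0, "tz": 0, "roll": 0, "claw": 0},
  ],
  grip_force=60,
)

```text
time: 5.48
ee_pos: [0.3523, 0.2686, 0.1877]
tool_rot: [[1.0, 0.022, -0.002], [0.022, -1.0, -0.001], [-0.002, 0.001, -1.0]]
force: [0.6, 0.6, -2.8]
finger_gap: 0.241
gripper_force: 60.0
```

Run:
```python
from h import *
c=cap('scene');t=cap('top')
a=cv2.resize(c['color'][180:380,300:500],None,fx=2,fy=2);b=cv2.resize(t['color'][150:350,100:300],None,fx=2,fy=2)
cv2.imwrite('pics/s2.png',np.hstack([a,b])[:,:,::-1])
```

```text
(no output)
```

View pics/s2.png

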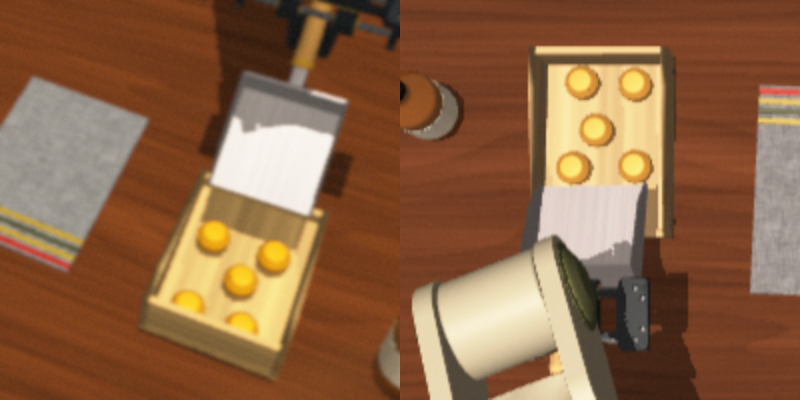

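Run:
```python
from h import *
t=cap('top')
print(ray(t,[(170.5,242.5),(223,242)],.085))
print(proj(t,[[.497,.209,.085],[.497,.329,.085]]))
```

```text
[[0.49910832 0.32681842 0.085     ]
 [0.50070768 0.20908286 0.085     ]]
[[222.9996035  243.63877796]
 [169.4955398  243.42861012]]
```

play_rows(
  targets=[
    {"tx": -0.006, "ty": 0, "tz": -0.05, "roll": 0, "claw": 0},
    {"tx": -0.004, "ty": 0.002, "tz": -0.06, "roll": 0, "claw": 0},
    {"tx": 0, "ty": 0, "tz": -0.03, "roll": 0, "claw": 0},
    {"tx": 0, "ty": 0, "tz": -0.016, "roll": 0, "claw": 0},
    {"tx": 0, "ty": 0, "tz": -0.006, "roll": 0, "claw": 0},
    {"tx": 0, "ty": 0, "tz": 0, "roll": 0, "claw": 0},
  ],
)

```text
time: 6.38
ee_pos: [0.3499, 0.2682, 0.1084]
tool_rot: [[1.0, 0.018, 0.003], [0.018, -1.0, 0.001], [0.003, -0.001, -1.0]]
force: [0.8, -0.4, 1.5]
finger_gap: 0.243
gripper_force: 60.0
```

play_rows(
  targets=[
    {"tx": 0.008, "ty": 0, "tz": -0.004, "roll": 0, "claw": 0},
    {"tx": 0.02, "ty": 0, "tz": -0.027, "roll": 0, "claw": 0},
    {"tx": 0.029, "ty": 0, "tz": -0.0175, "roll": 0, "claw": 0},
    {"tx": 0.034, "ty": 0, "tz": -0.0115, "roll": 0, "claw": 0},
    {"tx": 0.039, "ty": 0, "tz": -0.009, "roll": 0, "claw": 0},
    {"tx": 0, "ty": 0, "tz": 0, "roll": 0, "claw": 0},
  ],
)

```text
time: 7.12
ee_pos: [0.4155, 0.2681, 0.073]
tool_rot: [[1.0, 0.017, 0.001], [0.017, -1.0, 0.0], [0.001, -0.0, -1.0]]
force: [1.3, -0.1, 0.4]
finger_gap: 0.244
gripper_force: 60.0
```

Run:
```python
from h import *
c=cap('scene');t=cap('top')
a=cv2.resize(c['color'][230:380,340:490],None,fx=2.6,fy=2.6);b=cv2.resize(t['color'][150:300,130:280],None,fx=2.6,fy=2.6)
cv2.imwrite('pics/s3.png',np.hstack([a,b])[:,:,::-1])
```

```text
(no output)
```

View pics/s3.png

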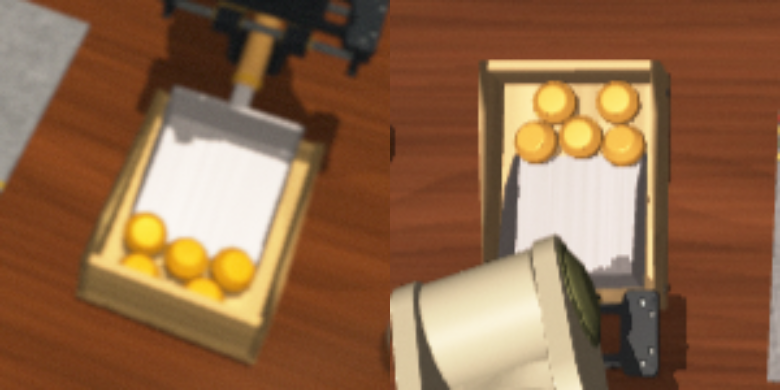

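play_rows(
  targets=[
    {"tx": 0.022, "ty": 0, "tz": -0.02, "roll": 0, "claw": 0},
    {"tx": 0.02, "ty": 0, "tz": -0.03, "roll": 0, "claw": 0},
    {"tx": 0.02, "ty": 0, "tz": -0.004, "roll": 0, "claw": 0},
    {"tx": 0.02, "ty": 0, "tz": 0, "roll": 0, "claw": 0},
    {"tx": 0.014, "ty": 0, "tz": 0, "roll": 0, "claw": 0},
    {"tx": 0.01, "ty": 0, "tz": 0, "roll": 0, "claw": 0},
    {"tx": 0, "ty": 0, "tz": 0, "roll": 0, "claw": 0},
  ],
)

```text
time: 8.1
ee_pos: [0.4679, 0.2685, 0.0467]
tool_rot: [[1.0, 0.018, 0.002], [0.018, -1.0, 0.001], [0.002, -0.001, -1.0]]
force: [-0.6, 0.2, 8.3]
finger_gap: 0.238
gripper_force: 60.0
```

Run:
```python
from h import *
c=cap('scene');t=cap('top')
a=cv2.resize(c['color'][230:380,340:490],None,fx=2.6,fy=2.6);b=cv2.resize(t['color'][150:300,130:280],None,fx=2.6,fy=2.6)
cv2.imwrite('pics/s4.png',np.hstack([a,b])[:,:,::-1])
```

```text
(no output)
```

View pics/s4.png

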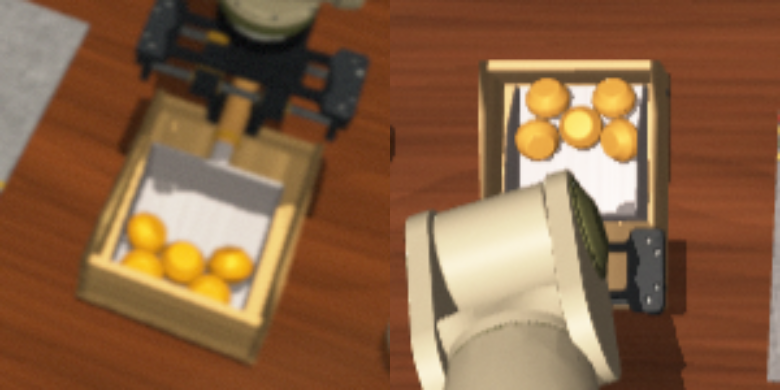

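play_rows(
  targets=[
    {"tx": 0.006, "ty": 0, "tz": 0, "roll": 0, "claw": 0},
    {"tx": 0.005, "ty": 0, "tz": 0.002, "roll": 0, "claw": 0},
    {"tx": 0, "ty": 0, "tz": 0, "roll": 0, "claw": 0},
    {"tx": -0.02, "ty": 0, "tz": 0, "roll": 0, "claw": 0},
    {"tx": -0.044, "ty": 0, "tz": 0, "roll": 0, "claw": 0},
    {"tx": -0.06, "ty": 0, "tz": 0, "roll": 0, "claw": 0},
    {"tx": 0, "ty": 0, "tz": 0, "roll": 0, "claw": 0},
    {"tx": 0, "ty": 0, "tz": 0, "roll": 0, "claw": 0},
  ],
)

```text
time: 9.2
ee_pos: [0.4099, 0.2684, 0.0473]
tool_rot: [[1.0, 0.019, -0.001], [0.019, -1.0, -0.0], [-0.001, -0.0, -1.0]]
force: [-2.9, -0.8, 8.0]
finger_gap: 0.241
gripper_force: 60.0
```

Run:
```python
from h import *
c=cap('scene');t=cap('top')
a=cv2.resize(c['color'][230:380,340:490],None,fx=2.6,fy=2.6);b=cv2.resize(t['color'][150:300,130:280],None,fx=2.6,fy=2.6)
cv2.imwrite('pics/s5.png',np.hstack([a,b])[:,:,::-1])
```

```text
(no output)
```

View pics/s5.png

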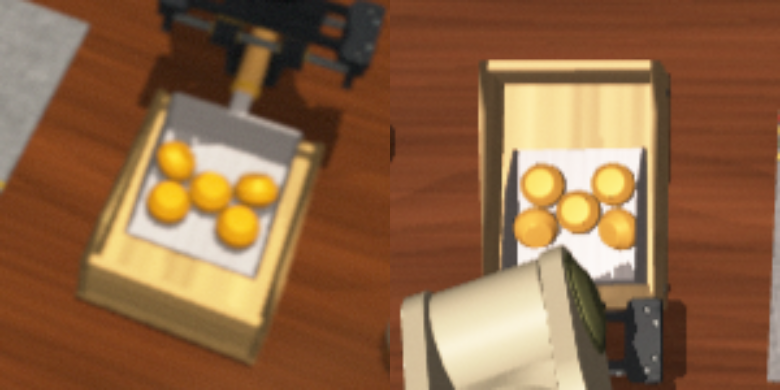

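play_rows(
  targets=[
    {"tx": 0, "ty": 0, "tz": -0.01, "roll": 0, "claw": 0},
    {"tx": 0, "ty": 0, "tz": -0.01, "roll": 0, "claw": 0},
    {"tx": 0, "ty": 0, "tz": 0.015, "roll": 0, "claw": 0},
    {"tx": 0, "ty": 0, "tz": 0.03, "roll": 0, "claw": 0},
    {"tx": 0, "ty": 0, "tz": 0.06, "roll": 0, "claw": 0},
    {"tx": 0, "ty": 0, "tz": 0.08, "roll": 0, "claw": 0},
    {"tx": 0, "ty": 0, "tz": 0.08, "roll": 0, "claw": 0},
    {"tx": 0, "ty": 0, "tz": 0.05, "roll": 0, "claw": 0},
    {"tx": 0, "ty": 0, "tz": 0.02, "roll": 0, "claw": 0},
    {"tx": 0, "ty": 0, "tz": 0, "roll": 0, "claw": 0},
  ],
)

```text
time: 10.55
ee_pos: [0.4102, 0.2682, 0.2045]
tool_rot: [[1.0, 0.018, -0.001], [0.018, -1.0, -0.0], [-0.001, 0.0, -1.0]]
force: [-0.0, 0.6, -4.2]
finger_gap: 0.239
gripper_force: 60.0
```

Run:
```python
from h import *
c=cap('scene');t=cap('top')
a=cv2.resize(c['color'][180:360,320:500],None,fx=2.2,fy=2.2);b=cv2.resize(t['color'][140:320,120:300],None,fx=2.2,fy=2.2)
cv2.imwrite('pics/s6.png',np.hstack([a,b])[:,:,::-1])
```

```text
(no output)
```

View pics/s6.png

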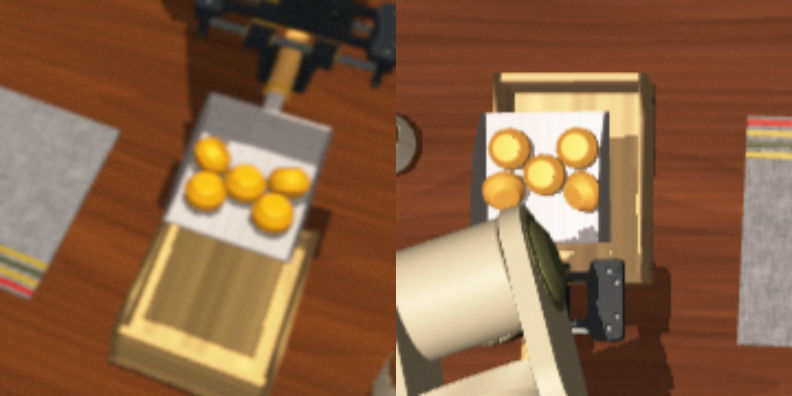

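play_rows(
  targets=[
    {"tx": 0.006, "ty": -0.024, "tz": 0, "roll": 0, "claw": 0},
    {"tx": 0.006, "ty": -0.05, "tz": 0, "roll": 0, "claw": 0},
    {"tx": 0.006, "ty": -0.074, "tz": 0, "roll": 0, "claw": 0},
    {"tx": 0.006, "ty": -0.08, "tz": 0, "roll": 0, "claw": 0},
    {"tx": 0.006, "ty": -0.08, "tz": 0, "roll": 0, "claw": 0},
    {"tx": 0.006, "ty": -0.08, "tz": 0, "roll": 0, "claw": 0},
    {"tx": 0.006, "ty": -0.08, "tz": 0, "roll": 0, "claw": 0},
    {"tx": 0.006, "ty": -0.08, "tz": 0, "roll": 0, "claw": 0},
  ],
)

```text
time: 11.65
ee_pos: [0.434, -0.0077, 0.2043]
tool_rot: [[1.0, 0.018, -0.001], [0.018, -1.0, -0.0], [-0.001, 0.0, -1.0]]
force: [0.4, 0.8, -3.4]
finger_gap: 0.243
gripper_force: 60.0
```

play_rows(
  targets=[
    {"tx": 0.006, "ty": -0.08, "tz": 0, "roll": 0, "claw": 0},
    {"tx": 0.006, "ty": -0.08, "tz": 0, "roll": 0, "claw": 0},
    {"tx": 0.006, "ty": -0.08, "tz": 0, "roll": 0, "claw": 0},
    {"tx": 0.006, "ty": -0.08, "tz": 0, "roll": 0, "claw": 0},
    {"tx": 0.006, "ty": -0.074, "tz": 0, "roll": 0, "claw": 0},
    {"tx": 0.006, "ty": -0.06, "tz": 0, "roll": 0, "claw": 0},
    {"tx": 0.006, "ty": -0.05, "tz": 0, "roll": 0, "claw": 0},
    {"tx": 0.004, "ty": -0.03, "tz": 0, "roll": 0, "claw": 0},
    {"tx": 0, "ty": -0.014, "tz": 0, "roll": 0, "claw": 0},
    {"tx": 0, "ty": 0, "tz": 0, "roll": 0, "claw": 0},
  ],
)

```text
time: 12.9
ee_pos: [0.4573, -0.2796, 0.2045]
tool_rot: [[1.0, 0.018, -0.0], [0.018, -1.0, 0.0], [-0.0, -0.0, -1.0]]
force: [0.1, 1.0, -3.6]
finger_gap: 0.242
gripper_force: 60.0
```

```bash
cat > ck.py <<'E'
from seg import *
import sys
t=cap('top')
m=mask(t,(60,150,520,330),(12,140,150),(28,255,255))
n,l,st,ce=cv2.connectedComponentsWithStats(m)
for i in range(1,n):
    if st[i,4]>25: print('blob',np.round(ce[i]),st[i,4])
h=np.float64(sys.argv[1]) if len(sys.argv)>1 else .1
mb=mask(t,(380,140,500,300),(0,0,170),(180,40,255));k=big(mb);print(cv2.boundingRect(k))
print('rim',proj(t,[[.567,-.278,.09]]), 'lipL/R expected',proj(t,[[.6365,-.218,.165],[.6365,-.338,.165]]))
cv2.imwrite('pics/last.png',t['color'][:,:,::-1])
E
python3 ck.py
```

```text
blob [447. 195.] 876
blob [314. 201.] 86
blob [465. 204.] 45
(399, 180, 47, 63)
rim [[439.27513541 213.43794172]] lipL/R expected [[417.86787626 175.55361231]
 [473.66028817 175.81639235]]
```

play_rows(
  targets=[
    {"tx": 0, "ty": 0, "tz": -0.04, "roll": 0, "claw": 0},
    {"tx": 0, "ty": 0, "tz": -0.026, "roll": 0, "claw": 0},
    {"tx": 0, "ty": 0, "tz": 0, "roll": 0, "claw": 0},
  ],
  grip_force=30,
)

```text
time: 13.32
ee_pos: [0.4572, -0.2791, 0.1711]
tool_rot: [[1.0, 0.019, -0.001], [0.019, -1.0, 0.001], [-0.001, -0.001, -1.0]]
force: [-0.2, -0.5, -1.6]
finger_gap: 0.247
gripper_force: 30.0
```

```bash
python3 ck.py
```

```text
blob [420. 201.] 180
blob [294. 201.] 39
blob [438. 212.] 601
blob [332. 202.] 47
(399, 173, 79, 69)
rim [[439.27513541 213.43794172]] lipL/R expected [[417.86787626 175.55361231]
 [473.66028817 175.81639235]]
```

play_rows(
  targets=[
    {"tx": 0, "ty": 0, "tz": 0, "roll": 0, "claw": 0},
    {"tx": 0, "ty": 0, "tz": 0, "roll": 0, "claw": 0},
    {"tx": 0.02, "ty": 0, "tz": 0.012, "roll": 0, "claw": 0},
    {"tx": 0.02, "ty": 0, "tz": 0.012, "roll": 0, "claw": 0},
    {"tx": 0, "ty": 0, "tz": 0, "roll": 0, "claw": 0},
    {"tx": 0, "ty": 0, "tz": 0, "roll": 0, "claw": 0},
  ],
  grip_force=10,
)

```text
time: 14.12
ee_pos: [0.4775, -0.2797, 0.1836]
tool_rot: [[1.0, 0.019, -0.0], [0.019, -1.0, 0.0], [-0.0, -0.0, -1.0]]
force: [0.3, -0.2, -3.6]
finger_gap: 0.248
gripper_force: 10.0
```

```bash
python3 ck.py
```

```text
blob [420. 198.] 353
blob [449. 191.] 175
blob [435. 202.] 195
blob [294. 201.] 41
blob [450. 203.] 64
blob [332. 202.] 45
blob [328. 212.] 29
(399, 173, 74, 70)
rim [[439.27513541 213.43794172]] lipL/R expected [[417.86787626 175.55361231]
 [473.66028817 175.81639235]]
```

play_rows(
  targets=[
    {"tx": 0, "ty": 0, "tz": 0.02, "roll": 0, "claw": 0},
    {"tx": 0, "ty": 0, "tz": 0.05, "roll": 0, "claw": 0},
    {"tx": 0, "ty": 0, "tz": 0.05, "roll": 0, "claw": 0},
    {"tx": 0, "ty": 0, "tz": 0.04, "roll": 0, "claw": 0},
    {"tx": 0, "ty": 0, "tz": 0, "roll": 0, "claw": 0},
    {"tx": 0, "ty": 0, "tz": 0, "roll": 0, "claw": 0},
  ],
  grip_force=15,
)

```text
time: 14.92
ee_pos: [0.4772, -0.2796, 0.263]
tool_rot: [[1.0, 0.018, -0.001], [0.018, -1.0, 0.001], [-0.001, -0.001, -1.0]]
force: [-0.6, 0.5, -2.5]
finger_gap: 0.247
gripper_force: 15.0
```

```bash
python3 ck.py
python3 - <<'E'
from h import *
c=cap('scene');t=cap('top')
a=cv2.resize(c['color'][120:300,140:320],None,fx=2.2,fy=2.2);b=cv2.resize(t['color'][140:320,360:540],None,fx=2.2,fy=2.2)
cv2.imwrite('pics/s7.png',np.hstack([a,b])[:,:,::-1])
E
```

```text
blob [421. 190.] 180
blob [450. 194.] 251
blob [435. 201.] 169
blob [314. 201.] 87
blob [326. 212.] 33
blob [415. 216.] 28
(399, 173, 71, 75)
rim [[439.27513541 213.43794172]] lipL/R expected [[417.86787626 175.55361231]
 [473.66028817 175.81639235]]
```

play_rows(
  targets=[
    {"tx": 0, "ty": 0, "tz": 0.05, "roll": 0, "claw": 0},
    {"tx": 0, "ty": 0, "tz": 0.03, "roll": 0, "claw": 0},
    {"tx": 0.01, "ty": 0.05, "tz": 0, "roll": 0, "claw": 0},
    {"tx": 0.02, "ty": 0.1, "tz": 0, "roll": 0, "claw": 0},
    {"tx": 0.02, "ty": 0.1, "tz": 0, "roll": 0, "claw": 0},
    {"tx": 0.02, "ty": 0.1, "tz": 0, "roll": 0, "claw": 0},
    {"tx": 0.02, "ty": 0.1, "tz": 0, "roll": 0, "claw": 0},
    {"tx": 0.02, "ty": 0.08, "tz": 0, "roll": 0, "claw": 0},
    {"tx": 0.012, "ty": 0.05, "tz": 0, "roll": 0, "claw": 0},
    {"tx": 0, "ty": 0, "tz": 0, "roll": 0, "claw": 0},
  ],
  grip_force=40,
)

```text
time: 16.32
ee_pos: [0.5385, 0.0116, 0.3034]
tool_rot: [[1.0, 0.021, -0.0], [0.021, -1.0, 0.0], [-0.0, -0.0, -1.0]]
force: [-1.1, 0.3, -2.3]
finger_gap: 0.245
gripper_force: 40.0
```

```bash
python3 ck.py
python3 - <<'E'
from h import *
c=cap('scene');t=cap('top')
a=cv2.resize(c['color'][120:330,150:400],None,fx=1.9,fy=1.9);b=cv2.resize(t['color'][140:350,280:490],None,fx=1.5,fy=1.9)
cv2.imwrite('pics/s7.png',np.hstack([a,b])[:,:,::-1])
E
```

```text
blob [421. 190.] 180
blob [451. 197.] 330
blob [435. 202.] 192
blob [418. 216.] 179
blob [311. 223.] 54
(399, 173, 81, 81)
rim [[439.27513541 213.43794172]] lipL/R expected [[417.86787626 175.55361231]
 [473.66028817 175.81639235]]
```

View pics/s7.png

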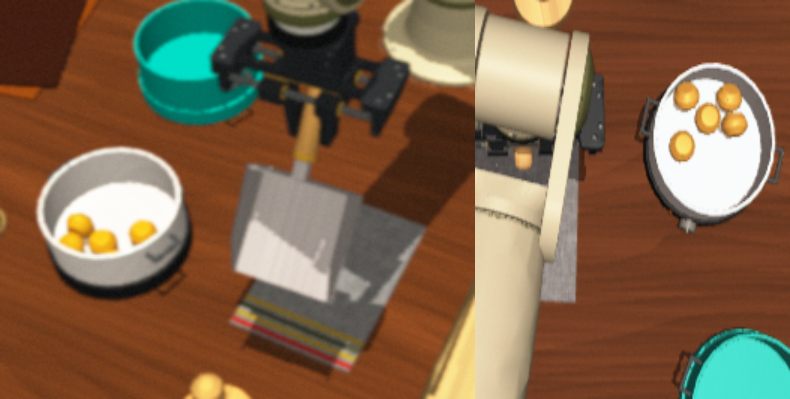

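play_rows(
  targets=[
    {"tx": 0, "ty": 0, "tz": -0.1, "roll": 0, "claw": 0},
    {"tx": 0, "ty": 0, "tz": -0.1, "roll": 0, "claw": 0},
    {"tx": 0, "ty": 0, "tz": -0.06, "roll": -0.2, "claw": 0},
    {"tx": 0, "ty": 0, "tz": -0.023, "roll": 0, "claw": 0},
    {"tx": -0.034, "ty": 0, "tz": -0.016, "roll": 0, "claw": 0},
    {"tx": -0.034, "ty": 0, "tz": -0.017, "roll": 0, "claw": 0},
    {"tx": -0.03, "ty": 0, "tz": -0.023, "roll": 0, "claw": 0},
    {"tx": -0.03, "ty": 0, "tz": -0.023, "roll": 0, "claw": 0},
    {"tx": 0, "ty": 0, "tz": 0, "roll": 0, "claw": 0},
  ],
  grip_force=25,
)

```text
time: 17.6
ee_pos: [0.4747, 0.0097, 0.1237]
tool_rot: [[1.0, 0.004, 0.001], [0.004, -1.0, -0.0], [0.001, 0.0, -1.0]]
force: [-1.0, 0.3, 0.8]
finger_gap: 0.246
gripper_force: 25.0
```

play_rows(
  targets=[
    {"tx": -0.025, "ty": 0, "tz": -0.028, "roll": 0, "claw": 0},
    {"tx": -0.025, "ty": 0, "tz": -0.028, "roll": 0, "claw": 0},
    {"tx": -0.015, "ty": 0, "tz": -0.025, "roll": 0, "claw": 0},
    {"tx": -0.014, "ty": 0, "tz": -0.024, "roll": 0, "claw": 0},
    {"tx": -0.011, "ty": 0, "tz": -0.027, "roll": 0, "claw": 0},
    {"tx": -0.011, "ty": 0, "tz": -0.026, "roll": 0, "claw": 0},
    {"tx": 0, "ty": 0, "tz": 0, "roll": 0, "claw": 0},
    {"tx": 0, "ty": 0, "tz": 0, "roll": 0, "claw": 0},
  ],
  grip_force=12,
)

```text
time: 18.6
ee_pos: [0.4249, 0.0099, 0.0445]
tool_rot: [[1.0, 0.004, 0.001], [0.004, -1.0, -0.0], [0.001, 0.0, -1.0]]
force: [-0.4, 0.4, -2.5]
finger_gap: 0.246
gripper_force: 12.0
```

Run:
```python
from seg import *
t=cap('top');s=cap('scene')
m=mask(t,(265,170,360,275),(0,0,190),(180,40,255));k=big(m);r=cv2.minAreaRect(k);print(r,np.round(ray(t,cv2.boxPoints(r),.006),3).tolist())
```

```text
((312.5, 227.5), (49.0, 47.0), 90.0) [[0.605, 0.065, 0.006], [0.606, -0.048, 0.006], [0.487, -0.048, 0.006], [0.487, 0.064, 0.006]]
```

play_rows(
  targets=[
    {"tx": 0, "ty": 0, "tz": -0.003, "roll": 0, "claw": 0},
    {"tx": 0, "ty": 0, "tz": 0, "roll": 0, "claw": 0},
    {"tx": 0, "ty": 0, "tz": 0, "roll": 0, "claw": 1},
    {"tx": 0, "ty": 0, "tz": 0, "roll": 0, "claw": 1},
    {"tx": 0, "ty": 0, "tz": 0, "roll": 0, "claw": 1},
    {"tx": 0, "ty": 0, "tz": 0, "roll": 0, "claw": 1},
    {"tx": 0, "ty": 0, "tz": 0, "roll": 0, "claw": 1},
    {"tx": 0, "ty": 0, "tz": 0, "roll": 0, "claw": 1},
  ],
  grip_force=3,
)

```text
time: 19.7
ee_pos: [0.424, 0.0102, 0.0422]
tool_rot: [[1.0, 0.004, 0.0], [0.004, -1.0, 0.0], [0.0, -0.0, -1.0]]
force: [0.1, -0.5, 0.9]
finger_gap: 0.905
gripper_force: 0.0
```

play_rows(
  targets=[
    {"tx": 0, "ty": 0, "tz": 0.04, "roll": 0, "claw": 1},
    {"tx": 0, "ty": 0, "tz": 0.08, "roll": 0, "claw": 1},
    {"tx": 0, "ty": 0, "tz": 0.1, "roll": 0, "claw": 1},
    {"tx": 0, "ty": 0, "tz": 0.1, "roll": 0, "claw": 1},
    {"tx": -0.05, "ty": -0.08, "tz": 0.05, "roll": 0, "claw": 1},
    {"tx": -0.05, "ty": -0.1, "tz": 0, "roll": 0, "claw": 1},
    {"tx": 0, "ty": -0.1, "tz": 0, "roll": 0, "claw": 1},
    {"tx": 0, "ty": -0.1, "tz": 0, "roll": 0, "claw": 1},
    {"tx": 0, "ty": -0.1, "tz": 0, "roll": 0, "claw": 1},
    {"tx": 0, "ty": 0, "tz": 0, "roll": 0, "claw": 1},
  ],
)

```text
time: 20.95
ee_pos: [0.3735, -0.2321, 0.2268]
tool_rot: [[1.0, 0.001, -0.0], [0.001, -1.0, 0.0], [-0.0, -0.0, -1.0]]
force: [-0.5, 0.5, -0.4]
finger_gap: 1.003
gripper_force: 0.0
```

```bash
python3 ck.py
python3 - <<'E'
from seg import *
t=cap('top');s=cap('scene')
m=mask(t,(265,170,360,275),(0,0,190),(180,40,255));k=big(m);r=cv2.minAreaRect(k);print(r,np.round(ray(t,cv2.boxPoints(r),.006),3).tolist())
lo,hi=(12,70,175),(28,255,255)
A=axis_ends(mask(t,(295,250,330,330),lo,hi));B=axis_ends(mask(s,(310,185,365,242),lo,hi));print(A,B,tri([t,s],[A[0],B[0]]))
# bystanders unchanged vs first picture
for n,c in(('top0.png',t),):
    d=np.abs(cv2.imread('pics/'+n)[:,:,::-1].astype(int)-c['color']).max(2)
    for nm,(x,y) in dict(smoother=(325,134),oil=(108,202),spool=(520,190)).items(): print(nm,d[y-25:y+25,x-25:x+25].mean())
E
```

```text
blob [421. 190.] 177
blob [451. 197.] 329
blob [435. 202.] 186
blob [ 99. 208.] 62
blob [418. 216.] 173
blob [313. 266.] 58
(399, 173, 81, 81)
rim [[439.27513541 213.43794172]] lipL/R expected [[417.86787626 175.55361231]
 [473.66028817 175.81639235]]
((312.0, 231.0), (56.0, 48.0), 90.0) [[0.605, 0.068, 0.006], [0.606, -0.048, 0.006], [0.471, -0.048, 0.006], [0.47, 0.066, 0.006]]
(array([312.00472813, 283.35224586]), array([312.01927823, 259.99876594]), array([311.98999392, 307.00123984]), 423) (array([338.94555874, 219.35530086]), array([347.57787859, 201.79252218]), array([330.22657964, 237.09439104]), 349) [0.40914614 0.00921938 0.07002201]
smoother 4.21
oil 3.7428
spool 4.0604
```

```bash
python3 -c "from station import ctrl; print(ctrl.sign_off())"
```

```text
the job is handed in; nothing more can be done
None
```

The job is handed in at about 21 s: all five cakes are in the melter, the scoop lies floor down on the mat, and the smoother, spool and oil bottle look unmoved in the final picture.

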